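Grease a gear case and hold its dowelled cover pressed shut

ROBOT

A 7-joint arm with a two-finger parallel gripper is mounted at the origin on a cart in front of the work surface, level with it; the furniture and walls round the work are solid. World frame = base frame: x ahead of the robot, y to its left, z up, the work surface at z = 0. Lengths are in m, angles in rad, forces in N, time in s.
With the tool pointing down it reaches from about 0.4 to 0.875 m from the base axis. Payload 6.5 kg.
Tool frame: the origin (TCP) lies at the very end of the fingers, on their centre line; the grasp point (between the pads) lies 19 mm behind it; z points along the fingers, y is the line along which they close (so a half turn about z gives the same grasp; the last joint's range is limited). The gripper opens to 85 mm and grips with 20 to 120 N. Pads are 22 mm wide; open, the fingers measure 114 mm over their backs; the gripper's body (76 mm by 85 mm) begins 54 mm behind the grasp point. The pads swing forward as they close: fully open they stand 13 mm farther back than shut.
Start: joints at [-1.178, 0.536, -0.004, 1.538, 0.003, 1.067, -0.071], TCP at [0.288, 0.583, 0.231] pointing down, gripper open.
Joint ranges: [-2.7, 2.7], [-0.37, 2.16], [-1.27, 1.26], [0.24, 2.4], [-1.31, 4.45], [0.19, 1.91], [-2.76, 2.76]. Speed limits (rad/s): [2.39, 2.39, 3.14, 3.14, 3.14, 3.14, 3.14].

INTERFACE

Orientations are given as a unit quaternion [x, y, z, w].
In Python, from workcell import robot gives the robot as it stands.
- The arm moves only by the tool servo_tool, never from a script. Its argument "steps" is a list of rows, each a list of 7 numbers: the shift along the tool's x, y, z in m, then the turn, a rotation vector about the tool's x, y, z in degrees, then the finger opening in m, from 0 to 0.0854. In form: [[dx, dy, dz, ax, ay, az, grip], ...]. A call has exactly 8 rows; each row is the pose to reach, as a shift and turn from the pose commanded when the call began, along the tool's axes at that moment; what a row does not reach only later rows make up. A row lasts 1/8 s, in which the tool goes at most 62.5 mm and 10.7 degrees, less where a joint would pass 70% of its speed; a pose out of reach is approached as far as the arm can. A call with a gripper value outside its range is refused whole. The fingers move at their own pace and stop on an object; "squeeze" is the grip in N (left out, the last holds). Time passes only in rows, so rows that repeat a pose let the fingers close, or fill a call up. It gives the time, the measured TCP pose, the force, the opening and the grip force at its end, in the units of the state.
- robot.observe(): the state, without advancing time (a new reading comes with each control period).
- robot.read_camera(name): name is "scene" or "top" or "wrist"; returns a dict with "img" (384x512x3 uint8, red, green, blue), "range_z" (384x512 float32, m along the optical axis (not along the pixel's ray), 0 where there is no reading), "fx", "fy", "cx", "cy" (pixels), "k1" (the pictures are not rectified: a ray, as slopes to the right and down, at radius r is drawn at 1 + k1 r^2 times it, then the intrinsics apply), "view" (4x4, takes a point from world to camera coordinates); the wrist camera has in their place "hand_eye" (4x4, takes a point from camera to tool coordinates, whose origin is the TCP and whose axes are the flange's). Camera axes: x right, y up, looking along -z (the intrinsics and any distortion apply to the point x, -y, -z); pixel columns grow to the right and rows downward; lengths in m; the calibration is good to about 2 mm. A picture is of the moment at which its call begins: read the wrist's pose just before it.
- robot.close_job(): hands the job in; it is judged then, once.
Trained networks look in a picture, given as the dict that the camera call returned (one of the last four; its "shot" number tells which), for a name from the list of things; names that differ only in an ending like _2 or _b are one class to them, and where a whole thing is asked for, a point or a joint stands for the part that bears it (a point fixed in the world has none). Each returns a list of dicts, best first, with "confidence" (0 to 1); they miss things now and then, are a little off and sometimes report something else, mostly with a low value. They report only what shows in the picture. A call takes as long as a camera call.
- robot.recognise(picture, query): "location" ([row, column] as shares, 0 to 1, of the picture: columns of its width, rows of its height, amid what is visible of it).
The state is a dict: "clock": time; "qpos": joint angles; "joint_velocities": joint speeds; "joint_torque": joint torques, N m; "tcp_pos": TCP position; "tcp_rot": TCP orientation; "force": force on the tool from outside, world axes, zero at the start; "torque": the same for the moment, N m; "finger_gap": finger opening in m; "grasp_force": force on a finger pad.
Only numpy, scipy, OpenCV 4.12 (cv2) and the standard library are available. Lean on these libraries where they do the work, as an engineer would, in place of code of your own. Each camera call takes 0.05 s, during which the arm holds its last target. There are 200 camera calls.

TASK

This small gear case is to be closed: first charge it with grease by working the lever of the bench grease pump three times, each time right down to its stop and then all the way back up, and keep the cover off the case until that is done. Then take the loose aluminium cover, put it on the open case the right way round (large end over the large gear) with both dowels in their holes, press it fully home against the spring on the gear shaft, and finish while still gripping it and holding it pressed shut, because the spring lifts it again if you let go. Leave the tray of screws, the green tin and the piston where they are.

Things in the scene. Friction and masses are not known exactly. Their poses are not given: they have to be found in the camera images.
- fixture: Fixture on the bench: dark steel plate, 12 mm thick, with the open lower gear case and a grease pump beside it. Origin on the bench midway between the case's dowels; +x from its large to its small end, +y toward the pump. Aluminium case: 160 mm over its end lugs, 92 wide, split face (rim) 50 mm above the bench. Pump: blue barrel, 64 mm in diameter, 170 tall, axis at x = 100, y = 160 mm.
- dowel_big (a point): Foot of the steel dowel at the large end of the case, in the plane of the split face (50 mm above the bench), at fixture x = -68 mm, y = 0. The dowel is 10 mm in diameter, stands 14 mm above the split face and tapers to 4 mm over its top 6 mm. Axes as the fixture's.
- dowel_small (a point): Foot of the equal dowel at the small end of the case, in the plane of the split face, at fixture x = +68 mm, y = 0. Axes as the fixture's.
- cover: Loose upper half of the gear case, cast aluminium, about 0.4 kg, flat on the bench, split face down. Pear-shaped plate 10 mm thick (14 in the middle and at the lugs), 160 mm long over its lugs, 92 wide at the large end, 60 at the small end, with an upright boss on top to grip. Origin in the split face (underside) midway between the dowel holes; +x to the small end, z up.
- cover_grip (a point): Point inside the cover's boss: 36 mm above the split face at cover x = -6 mm, y = 0. The boss has flat upright sides, is 30 mm wide (along cover y), 66 mm long (along cover x) with round ends, and rises from 14 to 42 mm above the split face. Close the fingers along cover y. Axes as the cover's.
- hole_big (a point): Centre of the dowel hole at the large end of the cover, at its underside, at cover x = -68 mm, y = 0. The hole goes right through the lug and is 13 mm in diameter. It belongs on dowel_big; seated, the two points coincide.
- hole_small (a point): Centre of the equal dowel hole at the small end of the cover, at its underside, at cover x = +68 mm, y = 0. It belongs on dowel_small.
- pump_lever (a joint): Pump lever angle, rad: 0 fully up, 0.60 down on its stop. A spring returns it to 0; on the grip it takes about 6 N at first, 12 N at the end. It turns about the level axis through lever_pivot (along fixture y) and points to fixture -x; at 0 it rises 0.35 rad above level, at 0.60 it dips 0.25 rad below.
- lever_pivot (a point): Pivot of the pump lever, 190 mm above the bench. Axes as the fixture's.
- lever_grip (a point): Middle of the lever's black rubber grip, on the lever's axis, 150 mm from lever_pivot. The grip is a round bar 24 mm in diameter and 90 mm long; push it down from above. It is about 241 mm above the bench with the lever up and 153 mm with the lever down.
- follower_rod (a joint): How far the ringed steel rod with the red knob has sunk into the top of the pump barrel (m), 0 at the start. A ratchet inside drives it down about 18 mm with the first full stroke of the lever and 12 mm with each further one (42 mm after three); it stays there on the way back.
- thrust_washer (a joint): Brass thrust washer, 20 mm wide, on the large gear's shaft at fixture x = -16 mm, y = 0: how far it is pushed down against its spring (m). At 0 it stands 6 mm above the split face and pushes up with 7 N; at 0.006 (flush, cover home) with 10.6 N. So a cover let go rests about 6 mm open.
- screw_tray: Small cream tray with screws, 88 x 118 x 50 mm, on the bench to the left; to be left alone. Origin at the centre of its underside.
- grease_tin: Closed green tin, 86 mm in diameter and 52 mm tall, left of the tray; to be left alone. Origin at the centre of its underside.
- piston: Small bare engine piston, grey metal cup 48 mm in diameter and 46 mm tall, near the bench's front edge left of the pump; to be left alone. Origin at the centre of its underside.

How it is judged:
On the way, in this order (a step that is already met when the one before it is completed fails the run):
1. first stroke: pump lever pushed right down (value of joint pump_lever above 0.54 rad), for 0.05 s.
2. first stroke: pump lever let right back up (value of joint pump_lever below 0.06 rad), for 0.05 s.
3. second stroke: pump lever pushed right down (value of joint pump_lever above 0.54 rad), for 0.05 s.
4. second stroke: pump lever let right back up (value of joint pump_lever below 0.06 rad), for 0.05 s.
5. third stroke: pump lever pushed right down (value of joint pump_lever above 0.54 rad), for 0.05 s.
6. third stroke: pump lever let right back up (value of joint pump_lever below 0.06 rad), for 0.05 s.
7. cover on both dowels, large end to large end, and pressed shut (horizontal distance between hole_big and dowel_big below 0.003 m and horizontal distance between hole_small and dowel_small below 0.003 m and z of hole_big in the frame of dowel_big below 0.0018 m and z of hole_small in the frame of dowel_small below 0.0018 m), for 0.2 s.
At the end, for the whole second after the job is handed in: Follower rod sunk over 36 mm, lever up (under 0.06 rad); cover the right way round on both dowels (holes within 3 mm sideways), under 1.8 mm off the case at both ends and pressed on it with over 8 N; the fingers still press on it (over 3 N) (all of step 7 and contact force between cover and fixture above 8 N and contact force between the fingers and cover above 3 N and value of joint follower_rod above 0.036 m and value of joint pump_lever below 0.06 rad); the arm keeps its last pose, push and grip.
It fails at once if the cover was put on the case before the pumping was done (horizontal distance between cover and fixture below 0.05 m and value of joint follower_rod below 0.036 m).
It fails at once if the tray, the tin or the piston was moved (distance of any of screw_tray, grease_tin, piston from where it was at the start of the episode above 0.02 m).
It also fails if it takes over 61 s, if anything falls off the work surface, if the arm or the gripper's body presses on something with over 40 N, if the wrist force passes 120 N, or if a joint passes its speed limit or range.

## Working session

There is one attempt and no reset: what is moved stays moved. The work goes in short steps, Python scripts to look and compute and a tool call to move; the robot and the scene stay as the last step left them, time stands still between calls to the robot, and variables do not carry over. Pictures are saved under pics/ and viewed, at most 10 in all, crops included, and the job is handed in when it is done.

Besides the shell and the picture viewer there is one more tool, called after "Emit:" in YAML: its name, and indented under it one key for each argument. servo_tool: Moves the arm, as the interface text tells. Its arguments: {"type":"object","properties":{"steps":{"type":"array"},"squeeze":{"type":"number"}},"required":["steps"]}

```bash
ls; mkdir -p pics; cat > h.py <<'E'
import numpy as np, cv2
from workcell import robot
from scipy.spatial.transform import Rotation as R
def cam2world(p, st=None):
    if 'view' in p: return np.linalg.inv(np.array(p['view']))
    T=np.eye(4);T[:3,:3]=R.from_quat(st['tcp_rot']).as_matrix();T[:3,3]=st['tcp_pos']
    return T@np.array(p['hand_eye'])
def slopes(p,u,v):
    xd=np.array([(u-p['cx'])/p['fx'],(v-p['cy'])/p['fy']],float);x=xd.copy()
    for _ in range(20): x=xd/(1+p['k1']*(x@x))
    return x
def ray(p,u,v,st=None):
    s=slopes(p,u,v);T=cam2world(p,st)
    return T[:3,3],T[:3,:3]@np.array([s[0],-s[1],-1])
def pix3(p,u,v,st=None):
    u,v=int(round(u)),int(round(v))
    w=p['range_z'][max(v-1,0):v+2,max(u-1,0):u+2];w=w[w>0]
    if len(w)==0:return None
    o,d=ray(p,u,v,st);return o+d*np.median(w)
def cloud(p,st=None):
    z=p['range_z'];h,w=z.shape
    U,V=np.meshgrid(np.arange(w),np.arange(h))
    xd=np.stack([(U-p['cx'])/p['fx'],(V-p['cy'])/p['fy']],-1);x=xd.copy()
    for _ in range(20): x=xd/(1+p['k1']*(x**2).sum(-1,keepdims=True))
    c=np.stack([x[...,0]*z,-x[...,1]*z,-z],-1);T=cam2world(p,st)
    P=c@T[:3,:3].T+T[:3,3];P[z<=0]=np.nan
    return P
def save(p,n): cv2.imwrite('pics/'+n+'.png',cv2.cvtColor(p['img'],cv2.COLOR_RGB2BGR))
E
python3 - <<'E'
from h import *
np.set_printoptions(precision=4,suppress=True)
st=robot.observe();print(st['clock'],st['tcp_pos'],st['tcp_rot'],st['finger_gap'])
for n in ['scene','top']:
    p=robot.read_camera(n);save(p,n+'0')
    for q in ['fixture','cover','cover_grip','hole_big','hole_small','dowel_big','dowel_small','lever_grip','lever_pivot','pump_lever','thrust_washer','screw_tray','grease_tin','piston','follower_rod']:
        try:
            for r in robot.recognise(p,q)[:2]:
                v,u=r['location'][0]*384,r['location'][1]*512
                print(n,q,round(r['confidence'],2),round(u),round(v),pix3(p,u,v))
        except Exception as e: print(q,e)
E
```

```text
pics
0.0 [0.2876 0.5822 0.2304] [ 0.2273  0.9738 -0.0008 -0.0001] 0.08491550896956315
scene fixture 0.56 260 204 [0.6108 0.0679 0.0108]
scene fixture 0.24 230 162 [0.6519 0.172  0.2238]
scene cover 0.75 331 192 [ 0.4823 -0.2061  0.011 ]
scene cover 0.7 263 205 [0.5976 0.0636 0.0109]
scene cover_grip 0.83 329 193 [ 0.4833 -0.195   0.0105]
scene hole_big 0.92 333 192 [ 0.4757 -0.2107  0.0122]
scene hole_small 0.62 332 189 [ 0.4881 -0.218   0.0177]
scene dowel_big 0.56 262 206 [0.5925 0.0731 0.0133]
scene dowel_small 0.56 260 204 [0.6108 0.0679 0.0108]
scene lever_grip 0.76 253 175 [0.5021 0.1876 0.2432]
scene lever_pivot 0.68 261 202 [0.6201 0.0547 0.0095]
scene pump_lever 0.52 253 180 [0.4827 0.2038 0.2393]
scene pump_lever 0.38 261 204 [0.6083 0.0648 0.0107]
scene screw_tray 0.95 202 271 [0.4238 0.4661 0.0394]
scene screw_tray 0.64 331 191 [ 0.4848 -0.2085  0.0136]
scene grease_tin 0.61 163 291 [0.4205 0.6045 0.0501]
scene piston 0.8 240 256 [0.4001 0.3332 0.0388]
scene follower_rod 0.64 231 159 [0.8008 0.0603 0.1327]
top fixture 0.78 271 198 [0.5726 0.1066 0.0129]
top cover 0.74 350 228 [ 0.4822 -0.2207  0.0284]
top cover_grip 0.94 352 228 [ 0.4766 -0.2259  0.0414]
top hole_big 0.9 352 226 [ 0.4838 -0.225   0.0442]
top hole_small 0.89 351 230 [ 0.4716 -0.224   0.0332]
top dowel_big 0.93 271 196 [0.5828 0.1082 0.012 ]
top dowel_small 0.83 270 197 [0.5767 0.1114 0.013 ]
top lever_grip 0.8 249 179 [0.4953 0.1808 0.2456]
top lever_pivot 0.72 275 196 [0.5848 0.0917 0.0135]
top pump_lever 0.72 248 178 [0.4981 0.1849 0.2466]
top grease_tin 0.71 144 207 [0.4197 0.5948 0.0486]
top follower_rod 0.46 257 143 [0.6501 0.1802 0.2584]
```

```bash
python3 - <<'E'
import cv2
a=cv2.imread('pics/top0.png')[90:290,110:410];b=cv2.imread('pics/scene0.png')[110:310,130:370]
cv2.imwrite('pics/a.png',cv2.resize(a,(800,533),interpolation=3));cv2.imwrite('pics/b.png',cv2.resize(b,(720,600),interpolation=3))
E
```

```text
(no output)
```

View pics/a.png

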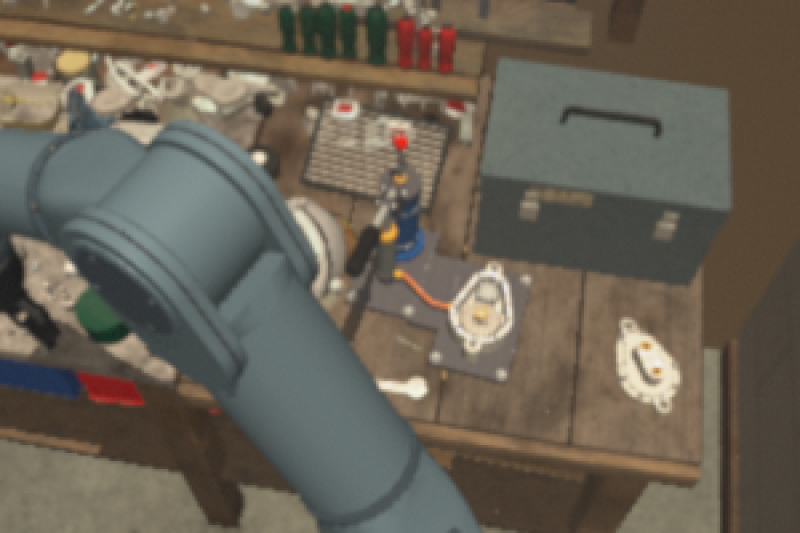

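View pics/b.png

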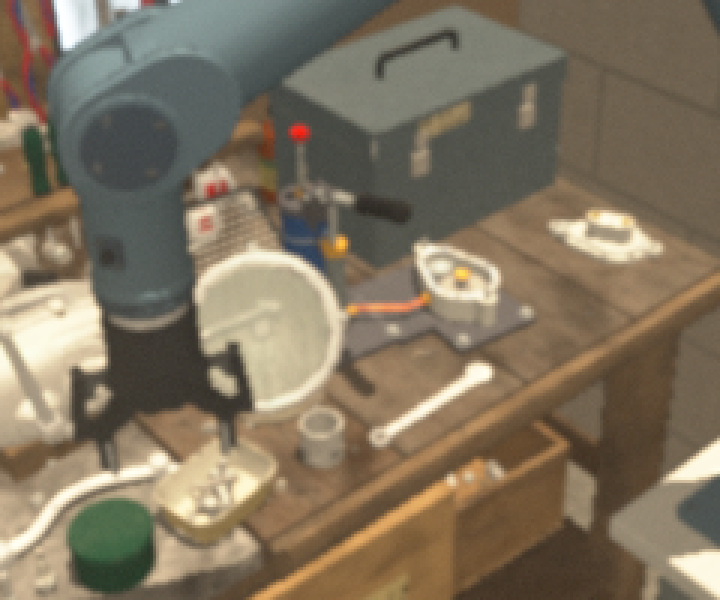

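The top view shows the case at about (480,308) in the crop, with its narrow end up. The lever grip is at (362,250) and the cover at (648,365), with its small end at upper left or lower right still to be decided. The scene view shows the arm over the tray, the piston at (322,435), and the toolbox behind the case.

```bash
python3 - <<'E'
from h import *
np.set_printoptions(precision=4,suppress=True)
for n in ['top','scene']:
    p=robot.read_camera(n);P=cloud(p);x,y,z=P[...,0],P[...,1],P[...,2]
    m=(z>.035)&(z<.07)&(x>.45)&(x<.72)&(y>-.08)&(y<.18)
    print(n,'rim',m.sum(),np.nanmean(P[m],0))
    q=P[m][:,:2];print(np.linalg.eigh(np.cov(q.T)), q.min(0),q.max(0))
    m=(z>.006)&(z<.06)&(x>.36)&(x<.62)&(y>-.33)&(y<-.12)
    q=P[m];print('cover',m.sum(),q.mean(0),q.min(0),q.max(0),np.linalg.eigh(np.cov(q[:,:2].T)))
    m=(z>.03)&(z<.06)&(x>.36)&(x<.62)&(y>-.33)&(y<-.12)
    q=P[m];print('boss',m.sum(),q.mean(0))
    m=(z>.2)&(z<.35)&(x>.4)&(x<.75)&(y>.05)&(y<.3)
    for r in P[m][::max(1,m.sum()//40)]:print(r)
    print('tall near', [ (round(a,2),round(b,2),round(c,2)) for a,b,c in P[(z>.1)&(x>.35)&(x<.9)&(y>-.35)&(y<.05)][::150]])
E
```

```text
top rim 652 [0.5671 0.027  0.0479]
EighResult(eigenvalues=array([0.0027, 0.0042]), eigenvectors=array([[-0.2127, -0.9771],
       [-0.9771,  0.2127]])) [ 0.4543 -0.0793] [0.6601 0.1781]
cover 561 [ 0.4893 -0.2287  0.0188] [ 0.3606 -0.3149  0.006 ] [ 0.6175 -0.1215  0.0515] EighResult(eigenvalues=array([0.0007, 0.0018]), eigenvectors=array([[ 0.4133, -0.9106],
       [-0.9106, -0.4133]]))
boss 118 [ 0.4897 -0.2306  0.0418]
[0.7483 0.0543 0.219 ]
[0.7217 0.0551 0.2194]
[0.7176 0.0545 0.2183]
[0.6549 0.1623 0.2623]
[0.6511 0.1653 0.2604]
[0.6454 0.1644 0.2617]
[0.6482 0.161  0.2533]
[0.6458 0.1718 0.2421]
[0.6826 0.054  0.2179]
[0.6503 0.1685 0.2196]
[0.6488 0.1681 0.2094]
[0.6611 0.0511 0.2147]
[0.6147 0.1622 0.2046]
[0.5928 0.1811 0.2102]
[0.5945 0.17   0.2043]
[0.5833 0.1681 0.2135]
[0.5773 0.1707 0.2146]
[0.5741 0.1739 0.2118]
[0.5748 0.1703 0.2055]
[0.5548 0.1778 0.2184]
[0.5422 0.1791 0.223 ]
[0.5182 0.1889 0.2417]
[0.5117 0.1876 0.245 ]
[0.5085 0.187  0.2436]
[0.5007 0.189  0.248 ]
[0.4965 0.1917 0.2471]
[0.4903 0.1976 0.2483]
[0.5008 0.1748 0.2391]
[0.495  0.1773 0.2407]
[0.4827
[... 4380 characters left out ...]
8), np.float64(0.22)), (np.float64(0.77), np.float64(0.01), np.float64(0.22)), (np.float64(0.65), np.float64(-0.25), np.float64(0.17)), (np.float64(0.65), np.float64(-0.15), np.float64(0.19)), (np.float64(0.65), np.float64(-0.11), np.float64(0.2)), (np.float64(0.65), np.float64(-0.1), np.float64(0.19)), (np.float64(0.65), np.float64(-0.16), np.float64(0.17)), (np.float64(0.65), np.float64(-0.23), np.float64(0.13)), (np.float64(0.65), np.float64(-0.02), np.float64(0.19)), (np.float64(0.65), np.float64(0.04), np.float64(0.2)), (np.float64(0.66), np.float64(-0.01), np.float64(0.17)), (np.float64(0.66), np.float64(-0.15), np.float64(0.1)), (np.float64(0.65), np.float64(-0.05), np.float64(0.11))]
```

```bash
cat >> h.py <<'E'
def plan(target, yaw=None, cmd=None):
    """shift/turn in tool axes from present pose to world target; yaw= world yaw of tool y axis (tool down)"""
    st=robot.observe();M=R.from_quat(st['tcp_rot']).as_matrix()
    d=M.T@(np.array(target)-st['tcp_pos'])
    out=[np.round(d,4)]
    if yaw is not None:
        y=np.array([np.cos(yaw),np.sin(yaw),0]);z=np.array([0,0,-1.]);x=np.cross(y,z)
        best=R.from_matrix(M.T@np.stack([x,y,z],1)).as_rotvec(degrees=True)
        out.append(np.round(best,2))
    return out
E
python3 - <<'E'
from h import *
np.set_printoptions(precision=4,suppress=True)
p=robot.read_camera('wrist');print(np.array(p['hand_eye']),p['fx'])
print(plan([.46,.06,.40],np.radians(80.8)))
E
```

```text
[[-0.0015  0.9613  0.2754  0.0694]
 [ 1.      0.0018 -0.0009 -0.0006]
 [-0.0014  0.2754 -0.9613 -0.1425]
 [ 0.      0.      0.      1.    ]] 331.5981888995373
[array([-0.3858, -0.3925, -0.1687]), array([ -0.  ,   0.  , -17.09])]
```

Emit:
servo_tool:
  steps:
    - [-0.04, -0.02, -0.03, 0, 0, -2, 0.085]
    - [-0.08, -0.06, -0.06, 0, 0, -4, 0.085]
    - [-0.12, -0.1, -0.09, 0, 0, -6, 0.085]
    - [-0.16, -0.14, -0.12, 0, 0, -8, 0.085]
    - [-0.2, -0.18, -0.13, 0, 0, -10, 0.085]
    - [-0.24, -0.22, -0.13, 0, 0, -12, 0.085]
    - [-0.28, -0.26, -0.13, 0, 0, -14, 0.085]
    - [-0.31, -0.3, -0.13, 0, 0, -17, 0.085]

```text
clock: 2.75
tcp_pos: [0.4336, 0.1743, 0.3616]
tcp_rot: [0.081, 0.997, 0.0, 0.0]
force: [1.1, -0.6, -0.6]
finger_gap: 0.0848
grasp_force: 0.0
```

```bash
python3 - <<'E'
from h import *
print(plan([.46,.06,.36],np.radians(80.8)))
E
```

```text
[array([-0.0444, -0.1085,  0.0016]), array([ 0.02,  0.05, -0.07])]
```

Emit:
servo_tool:
  steps:
    - [-0.02, -0.04, 0, 0, 0, 0, 0.085]
    - [-0.04, -0.08, 0, 0, 0, 0, 0.085]
    - [-0.045, -0.11, 0, 0, 0, 0, 0.085]
    - [-0.045, -0.11, 0, 0, 0, 0, 0.085]
    - [-0.045, -0.11, 0, 0, 0, 0, 0.085]
    - [-0.045, -0.11, 0, 0, 0, 0, 0.085]
    - [-0.045, -0.11, 0, 0, 0, 0, 0.085]
    - [-0.045, -0.11, 0, 0, 0, 0, 0.085]

```text
clock: 3.75
tcp_pos: [0.4596, 0.0611, 0.3613]
tcp_rot: [0.081, 0.997, -0.0, -0.0]
force: [-0.6, -0.3, 0.3]
finger_gap: 0.0852
grasp_force: 0.0
```

```bash
python3 - <<'E'
from h import *
np.set_printoptions(precision=4,suppress=True)
st=robot.observe();p=robot.read_camera('wrist');save(p,'w1')
import pickle;pickle.dump((st,p),open('w1.pkl','wb'))
print(st['tcp_pos'],st['clock'])
for q in ['dowel_big','dowel_small','thrust_washer','lever_grip','hole_big','hole_small','cover_grip']:
    for r in robot.recognise(p,q)[:2]:
        v,u=r['location'][0]*384,r['location'][1]*512
        print(q,round(r['confidence'],2),round(u,1),round(v,1),pix3(p,u,v,st))
cv2.imwrite('pics/w1b.png',cv2.resize(cv2.imread('pics/w1.png'),(800,600),interpolation=3))
E
```

```text
[0.4596 0.0611 0.3613] 3.75
dowel_big 0.75 309.1 199.9 [0.5582 0.1222 0.0303]
dowel_small 0.68 309.3 198.0 [0.5551 0.1226 0.0302]
thrust_washer 0.42 242.1 190.1 [0.519  0.0281 0.0563]
thrust_washer 0.23 505.9 82.8 [0.4344 0.4045 0.035 ]
lever_grip 0.77 418.6 174.6 [0.4728 0.1851 0.2538]
hole_big 0.94 78.9 193.4 [ 0.4912 -0.2145  0.0317]
hole_big 0.19 503.9 82.1 [0.433  0.4043 0.0313]
hole_small 0.61 79.8 193.1 [ 0.4918 -0.214   0.0301]
cover_grip 0.93 78.0 192.2 [ 0.4895 -0.2157  0.0313]
```

View pics/w1b.png

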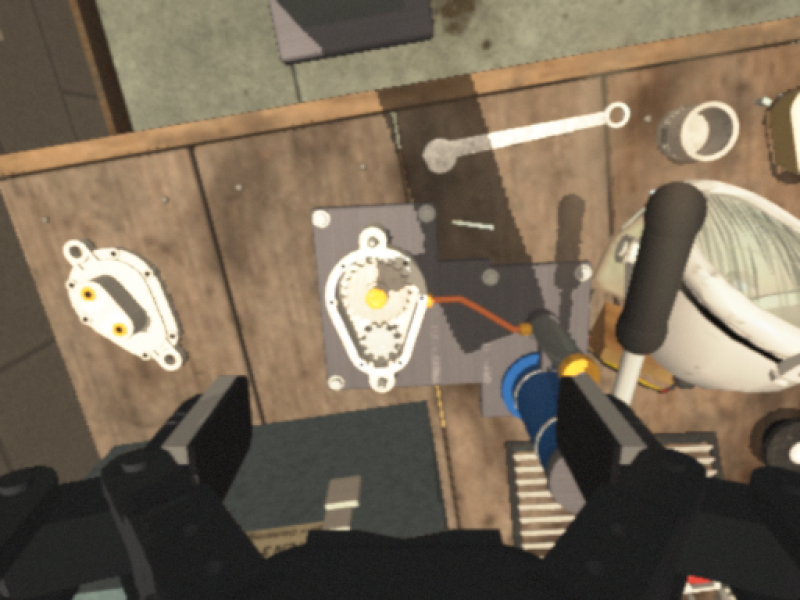

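The wrist view shows the large dowel at about (371,240) and the small one at (382,381). The washer is at (376,298). The cover's lugs are at (76,250), large end, and (172,357), small end. The lever grip runs from (675,200) to (640,340).

```bash
python3 - <<'E'
from h import *
np.set_printoptions(precision=4,suppress=True)
import pickle;st,p=pickle.load(open('w1.pkl','rb'))
a=cv2.imread('pics/w1.png')
c1=cv2.resize(a[140:255,200:280],None,fx=5,fy=5,interpolation=3);c2=cv2.resize(a[140:255,35:120],None,fx=4.6,fy=5,interpolation=3)
cv2.imwrite('pics/c.png',np.hstack([c1,c2]));print(c1.shape,c2.shape)
def onz(u,v,z):
    o,d=ray(p,u,v,st);return o+d*(z-o[2])/d[2]
s=.64
for n,u,v,z in [('db',371,240,.06),('ds',382,381,.06),('w',376,298,.056),('hb',76,250,.012),('hs',172,357,.012)]:
    print(n,onz(u*s,v*s,z),pix3(p,u*s,v*s,st))
P=cloud(p,st);x,y,z=P[...,0],P[...,1],P[...,2]
for lo,hi in [(.03,.06),(.06,.1),(.1,.15),(.15,.2),(.2,.3)]:
  m=(z>lo)&(z<hi)&(x>.3)&(x<.62)&(y>.2)&(y<.45)
  print(lo,m.sum(),P[m].min(0) if m.any() else '',P[m].max(0) if m.any() else '')
m=(z>.215)&(z<.3)&(x>.38)&(x<.52)&(y>.12)&(y<.26);q=P[m];print('grip',m.sum(),np.median(q,0))
for xx in np.arange(.42,.52,.015):
  k=q[abs(q[:,0]-xx)<.007];print(xx,len(k),k[:,1].min() if len(k) else'',k[:,1].max() if len(k) else'',k[:,2].max() if len(k) else '')
E
```

```text
(575, 400, 3) (575, 391, 3)
db [0.4663 0.0314 0.06  ] [0.4664 0.0308 0.0619]
ds [0.5995 0.0176 0.06  ] [0.5995 0.0169 0.0603]
w [0.5198 0.026  0.056 ] [0.5202 0.0264 0.0561]
hb [ 0.4379 -0.2555  0.012 ] [ 0.439  -0.2622  0.0011]
hs [ 0.5606 -0.1958  0.012 ] [ 0.5642 -0.2025 -0.0006]
0.03 1612 [0.3994 0.2248 0.03  ] [0.62   0.4132 0.06  ]
0.06 898 [0.457  0.2263 0.0601] [0.544  0.3927 0.1   ]
0.1 3068 [0.4784 0.2266 0.1   ] [0.62   0.3677 0.1499]
0.15 5406 [0.4921 0.2498 0.15  ] [0.6106 0.3339 0.1996]
0.2 160 [0.4301 0.2    0.2456] [0.4867 0.2071 0.2675]
grip 3621 [0.4669 0.1869 0.2544]
0.42 0   
0.435 685 0.18146167010941402 0.20712862217630962 0.2692896770456269
0.45 656 0.181223043226742 0.20609646248673968 0.26986283267549915
0.465 566 0.1793634249345225 0.20278468685897483 0.262641101357278
0.48000000000000004 508 0.17778711189193472 0.20099580354884394 0.2570011898012209
0.49500000000000005 460 0.17617280767565208 0.1994562592666213 0.2519087249564824
0.51 469 0.1734480299870098 0.19861903364760086 0.2460519200920656
```

View pics/c.png

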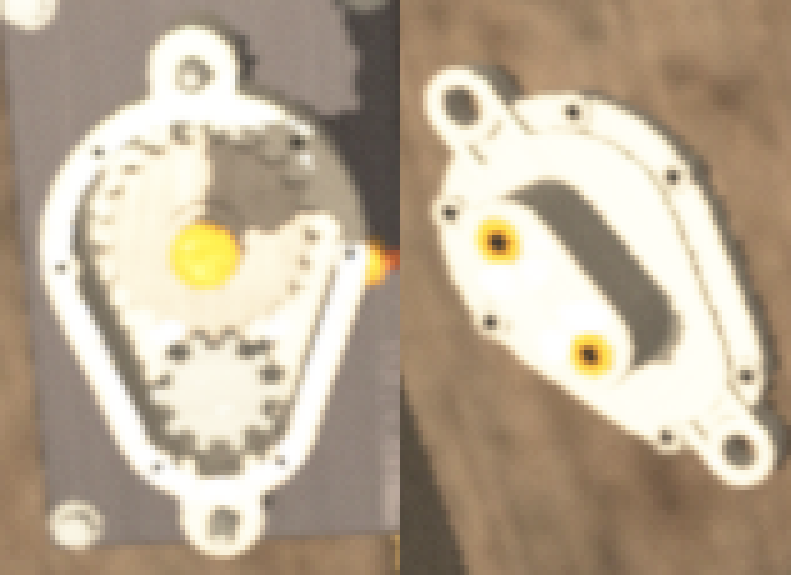

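```bash
python3 - <<'E'
from h import *
np.set_printoptions(precision=4,suppress=True)
import pickle;st,p=pickle.load(open('w1.pkl','rb'))
def onz(u,v,z):
    o,d=ray(p,u,v,st);return o+d*(z-o[2])/d[2]
a,b=onz(238.2,154.5,.064),onz(244.2,244.3,.064);print(a,b,np.linalg.norm(a-b),(a+b)/2,np.degrees(np.arctan2(*(b-a)[1::-1])))
a,b=onz(48.6,160.6,.012),onz(109.0,230.3,.012);print(a,b,np.linalg.norm(a-b),(a+b)/2,np.degrees(np.arctan2(*(b-a)[1::-1])))
print(plan([.475,.189,.29],np.radians(84)))
E
```

```text
[0.467  0.0325 0.064 ] [0.5983 0.0176 0.064 ] 0.13218321412402836 [0.5326 0.025  0.064 ] -6.496116562743851
[ 0.4387 -0.2559  0.012 ] [ 0.5634 -0.1984  0.012 ] 0.13728560998237654 [ 0.5011 -0.2271  0.012 ] 24.76660376545799
[array([0.0055, 0.1291, 0.0713]), array([-0.  ,  0.  , -3.29])]
```

Emit:
servo_tool:
  steps:
    - [0.002, 0.04, 0, 0, 0, -1, 0.03]
    - [0.004, 0.08, 0, 0, 0, -3, 0]
    - [0.005, 0.13, 0, 0, 0, -3, 0]
    - [0.005, 0.13, 0.01, 0, 0, -3, 0]
    - [0.005, 0.13, 0.03, 0, 0, -3, 0]
    - [0.005, 0.13, 0.05, 0, 0, -3, 0]
    - [0.005, 0.13, 0.07, 0, 0, -3, 0]
    - [0.005, 0.13, 0.075, 0, 0, -3, 0]

```text
clock: 5.15
tcp_pos: [0.4749, 0.1885, 0.2851]
tcp_rot: [0.055, 0.998, -0.001, -0.001]
force: [0.6, -1.0, 0.5]
finger_gap: 0.0001
grasp_force: 0.0
```

Emit:
servo_tool:
  steps:
    - [0, 0, 0.01, 0, 0, 0, 0]
    - [0, 0, 0.03, 0, 0, 0, 0]
    - [0, 0, 0.05, 0, 0, 0, 0]
    - [0, 0, 0.07, 0, 0, 0, 0]
    - [0, 0, 0.09, 0, 0, 0, 0]
    - [0, 0, 0.11, 0, 0, 0, 0]
    - [0, 0, 0.122, 0, 0, 0, 0]
    - [0, 0, 0.122, 0, 0, 0, 0]

```text
clock: 6.15
tcp_pos: [0.4763, 0.1906, 0.1666]
tcp_rot: [0.055, 0.998, 0.001, 0.0]
force: [-7.6, -0.5, 21.7]
finger_gap: -0.0002
grasp_force: 11.0
```

Emit:
servo_tool:
  steps:
    - [0, 0, 0.002, 0, 0, 0, 0]
    - [0, 0, -0.02, 0, 0, 0, 0]
    - [0, 0, -0.045, 0, 0, 0, 0]
    - [0, 0, -0.07, 0, 0, 0, 0]
    - [0, 0, -0.095, 0, 0, 0, 0]
    - [0, 0, -0.115, 0, 0, 0, 0]
    - [0, 0, -0.12, 0, 0, 0, 0]
    - [0, 0, -0.12, 0, 0, 0, 0]

```text
clock: 7.15
tcp_pos: [0.4757, 0.1898, 0.2841]
tcp_rot: [0.055, 0.998, 0.0, 0.0]
force: [-0.2, -0.3, -0.5]
finger_gap: 0.0
grasp_force: 0.0
```

```bash
python3 - <<'E'
from h import *
np.set_printoptions(precision=4,suppress=True)
st=robot.observe()
for n in ['top','scene']:
    p=robot.read_camera(n);P=cloud(p);x,y,z=P[...,0],P[...,1],P[...,2]
    img=p['img'].astype(int)
    red=(img[...,0]>150)&(img[...,1]<80)&(img[...,2]<80)&(x>.6)&(x<.72)&(y>.12)&(y<.22)
    print(n,red.sum(),np.nanmedian(P[red],0))
    m=(x>.46)&(x<.48)&(y>.15)&(y<.22)&(z>.1);print(np.sort(z[m])[-5:],m.sum())
    m=(x>.425)&(x<.445)&(y>.17)&(y<.22)&(z>.1);print('grip end',np.nanmedian(z[m]) if m.any() else 0,m.sum())
save(p,'s2')
E
```

```text
top 0 [nan nan nan]
[0.6788 0.6789 0.6799 0.6803 0.6805] 134
grip end 0.5078927334114195 394
scene 21 [0.6497 0.1758 0.2413]
[0.4619 0.4651 0.4988 0.6723 0.6748] 389
grip end 0.5111940672130191 748
  return np.nanmean(a, axis, out=out, keepdims=keepdims)
```

Emit:
servo_tool:
  steps:
    - [0, 0, 0.03, 0, 0, 0, 0]
    - [0, 0, 0.05, 0, 0, 0, 0]
    - [0, 0, 0.07, 0, 0, 0, 0]
    - [0, 0, 0.09, 0, 0, 0, 0]
    - [0, 0, 0.11, 0, 0, 0, 0]
    - [0, 0, 0.123, 0, 0, 0, 0]
    - [0, 0, 0.123, 0, 0, 0, 0]
    - [0, 0, 0.123, 0, 0, 0, 0]

```text
clock: 8.25
tcp_pos: [0.4757, 0.1904, 0.165]
tcp_rot: [0.055, 0.998, 0.001, -0.0]
force: [-15.9, -4.0, 47.6]
finger_gap: 0.0001
grasp_force: 25.3
```

Emit:
servo_tool:
  steps:
    - [0, 0, 0.002, 0, 0, 0, 0]
    - [0, 0, -0.02, 0, 0, 0, 0]
    - [0, 0, -0.045, 0, 0, 0, 0]
    - [0, 0, -0.07, 0, 0, 0, 0]
    - [0, 0, -0.095, 0, 0, 0, 0]
    - [0, 0, -0.115, 0, 0, 0, 0]
    - [0, 0, -0.12, 0, 0, 0, 0]
    - [0, 0, -0.12, 0, 0, 0, 0]

```text
clock: 9.25
tcp_pos: [0.4753, 0.1897, 0.2805]
tcp_rot: [0.055, 0.998, -0.0, -0.0]
force: [0.0, -0.1, -1.2]
finger_gap: -0.0001
grasp_force: 0.0
```

Emit:
servo_tool:
  steps:
    - [0, 0, 0.03, 0, 0, 0, 0]
    - [0, 0, 0.05, 0, 0, 0, 0]
    - [0, 0, 0.07, 0, 0, 0, 0]
    - [0, 0, 0.09, 0, 0, 0, 0]
    - [0, 0, 0.11, 0, 0, 0, 0]
    - [0, 0, 0.122, 0, 0, 0, 0]
    - [0, 0, 0.122, 0, 0, 0, 0]
    - [0, 0, 0.122, 0, 0, 0, 0]

```text
clock: 10.25
tcp_pos: [0.4754, 0.1904, 0.1642]
tcp_rot: [0.055, 0.998, 0.001, -0.001]
force: [-22.2, -6.9, 65.1]
finger_gap: 0.0001
grasp_force: 34.4
```

Emit:
servo_tool:
  steps:
    - [0, 0, 0.001, 0, 0, 0, 0]
    - [0, 0, -0.02, 0, 0, 0, 0]
    - [0, 0, -0.045, 0, 0, 0, 0]
    - [0, 0, -0.07, 0, 0, 0, 0]
    - [0, 0, -0.095, 0, 0, 0, 0]
    - [0, 0, -0.115, 0, 0, 0, 0]
    - [0, 0, -0.14, 0, 0, 0, 0]
    - [0, 0, -0.16, 0, 0, 0, 0]

```text
clock: 11.25
tcp_pos: [0.4752, 0.1896, 0.3188]
tcp_rot: [0.055, 0.998, -0.0, -0.001]
force: [-0.3, 0.2, 0.7]
finger_gap: 0.0001
grasp_force: 0.0
```

```bash
python3 - <<'E'
from h import *
np.set_printoptions(precision=4,suppress=True)
p=robot.read_camera('scene');P=cloud(p);x,y,z=P[...,0],P[...,1],P[...,2]
img=p['img'].astype(int)
red=(img[...,0]>150)&(img[...,1]<80)&(img[...,2]<80)&(x>.6)&(x<.72)&(y>.12)&(y<.22)
print(red.sum(),np.nanmedian(P[red],0));save(p,'s3')
# cover grip pose: centre (.5011,-.2271), yaw 24.8
c=np.array([.5011,-.2271]);a=np.radians(24.8);g=c-.006*np.array([np.cos(a),np.sin(a)]);print(g)
# view pose: camera 70mm back
print(plan([*(g+np.array([-.06,-.02])),.25],a+np.pi/2), robot.observe()['qpos'])
E
```

```text
19 [0.6475 0.1753 0.2167]
[ 0.4957 -0.2296]
[array([-0.0076, -0.4416,  0.0708]), array([  0.04,   0.12, -31.09])] [-0.617   0.206   0.1755  1.7988 -0.0395  1.1381  1.0323]
```

Emit:
servo_tool:
  steps:
    - [-0.001, -0.055, 0, 0, 0, -4, 0.085]
    - [-0.002, -0.11, 0, 0, 0, -8, 0.085]
    - [-0.003, -0.165, 0, 0, 0, -12, 0.085]
    - [-0.004, -0.22, 0.01, 0, 0, -16, 0.085]
    - [-0.005, -0.275, 0.02, 0, 0, -20, 0.085]
    - [-0.006, -0.33, 0.04, 0, 0, -24, 0.085]
    - [-0.007, -0.385, 0.06, 0, 0, -28, 0.085]
    - [-0.008, -0.44, 0.07, 0, 0, -31, 0.085]

```text
clock: 12.3
tcp_pos: [0.4339, -0.2495, 0.2469]
tcp_rot: [-0.215, 0.977, 0.001, -0.001]
force: [0.7, -0.1, -0.2]
finger_gap: 0.0849
grasp_force: 0.0
```

Emit:
servo_tool:
  steps:
    - [0, 0, 0, 0, 0, 0, 0.085]
    - [0, 0, 0, 0, 0, 0, 0.085]
    - [0, 0, 0, 0, 0, 0, 0.085]
    - [0, 0, 0, 0, 0, 0, 0.085]
    - [0, 0, 0, 0, 0, 0, 0.085]
    - [0, 0, 0, 0, 0, 0, 0.085]
    - [0, 0, 0, 0, 0, 0, 0.085]
    - [0, 0, 0, 0, 0, 0, 0.085]

```text
clock: 13.3
tcp_pos: [0.4354, -0.2484, 0.2493]
tcp_rot: [-0.214, 0.977, -0.0, 0.0]
force: [-0.1, 0.2, -0.6]
finger_gap: 0.0847
grasp_force: 0.0
```

```bash
python3 - <<'E'
from h import *
np.set_printoptions(precision=4,suppress=True)
st=robot.observe();p=robot.read_camera('wrist');save(p,'w2')
import pickle;pickle.dump((st,p),open('w2.pkl','wb'))
print(st['tcp_pos'],st['clock'])
P=cloud(p,st);x,y,z=P[...,0],P[...,1],P[...,2]
m=(z>.037)&(z<.06)&(x>.42)&(x<.57)&(y>-.3)&(y<-.15);q=P[m]
r=cv2.minAreaRect((q[:,:2]*1000).astype(np.float32));print('boss',m.sum(),np.median(q,0),r)
for z0 in (.004,.008):
  m=(z>z0)&(z<.06)&(x>.38)&(x<.62)&(y>-.32)&(y<-.13);q=P[m];r=cv2.minAreaRect((q[:,:2]*1000).astype(np.float32));print('cover',r)
cv2.imwrite('pics/w2b.png',cv2.resize(cv2.imread('pics/w2.png'),(800,600),interpolation=3))
E
```

```text
[ 0.4354 -0.2484  0.2493] 13.3
boss 1314 [ 0.4936 -0.2307  0.0421] ((494.8996887207031, -230.5900421142578), (64.94080352783203, 29.181232452392578), 24.85240364074707)
cover ((500.82940673828125, -232.40676879882812), (150.7886962890625, 91.75060272216797), 5.349074363708496)
cover ((500.9404296875, -232.37310791015625), (150.56143188476562, 91.70420837402344), 5.349074363708496)
```

View pics/w2b.png

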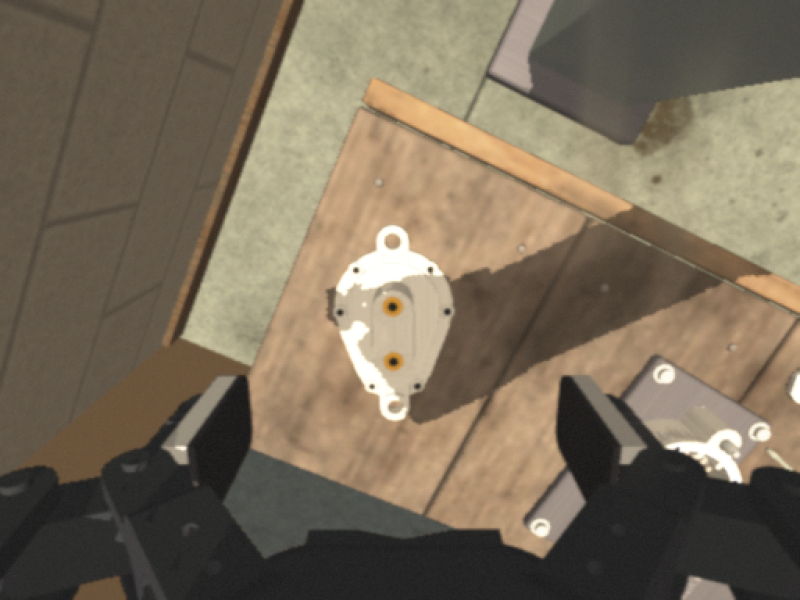

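The cover is centred at about (393,322), with its lug holes at (392,240), large end, and (394,405), small end. It is aligned with the tool, so I go in to grip.

```bash
python3 - <<'E'
from h import *
np.set_printoptions(precision=4,suppress=True)
import pickle;st,p=pickle.load(open('w2.pkl','rb'))
def onz(u,v,z):
    o,d=ray(p,u,v,st);return o+d*(z-o[2])/d[2]
a,b=onz(392*.64,240*.64,.012),onz(394*.64,405*.64,.012);print(a,b,np.linalg.norm(a-b),(a+b)/2,np.degrees(np.arctan2(*(b-a)[1::-1])))
print(plan([.4953,-.2303,.018],np.radians(114.8)))
E
```

```text
[ 0.4388 -0.2568  0.012 ] [ 0.562  -0.1994  0.012 ] 0.1359016886428847 [ 0.5004 -0.2281  0.012 ] 24.96659619423471
[array([-0.062 , -0.0085,  0.2313]), array([-0.  ,  0.  , -0.09])]
```

Emit:
servo_tool:
  steps:
    - [-0.03, -0.005, 0.03, 0, 0, 0, 0.085]
    - [-0.062, -0.008, 0.06, 0, 0, 0, 0.085]
    - [-0.062, -0.008, 0.1, 0, 0, 0, 0.085]
    - [-0.062, -0.008, 0.14, 0, 0, 0, 0.085]
    - [-0.062, -0.008, 0.18, 0, 0, 0, 0.085]
    - [-0.062, -0.008, 0.21, 0, 0, 0, 0.085]
    - [-0.062, -0.008, 0.225, 0, 0, 0, 0.085]
    - [-0.062, -0.008, 0.231, 0, 0, 0, 0.085]

```text
clock: 14.35
tcp_pos: [0.4951, -0.2299, 0.0179]
tcp_rot: [-0.214, 0.977, 0.0, -0.0]
force: [0.5, 0.8, 0.3]
finger_gap: 0.0849
grasp_force: 0.0
```

Emit:
servo_tool:
  steps:
    - [0, 0, 0, 0, 0, 0, 0.085]
    - [0, 0, 0, 0, 0, 0, 0.03]
    - [0, 0, 0, 0, 0, 0, 0.015]
    - [0, 0, 0, 0, 0, 0, 0.015]
    - [0, 0, 0, 0, 0, 0, 0.015]
    - [0, 0, 0, 0, 0, 0, 0.015]
    - [0, 0, 0, 0, 0, 0, 0.015]
    - [0, 0, 0, 0, 0, 0, 0.015]
  squeeze: 90

```text
clock: 15.35
tcp_pos: [0.4955, -0.2299, 0.019]
tcp_rot: [-0.214, 0.977, -0.0, 0.0]
force: [-1.0, -0.1, 6.6]
finger_gap: 0.0284
grasp_force: 90.4
```

Emit:
servo_tool:
  steps:
    - [0, 0, -0.01, 0, 0, 0, 0.015]
    - [0, 0, -0.03, 0, 0, 0, 0.015]
    - [0, 0, -0.06, 0, 0, 0, 0.015]
    - [0, 0, -0.09, 0, 0, 0, 0.015]
    - [0, 0, -0.12, 0, 0, 0, 0.015]
    - [0, 0, -0.14, 0, 0, 0, 0.015]
    - [0, 0, -0.14, 0, 0, 0, 0.015]
    - [0, 0, -0.14, 0, 0, 0, 0.015]

```text
clock: 16.35
tcp_pos: [0.4945, -0.2294, 0.1579]
tcp_rot: [-0.214, 0.977, 0.0, -0.0]
force: [-0.3, 0.2, -3.6]
finger_gap: 0.0285
grasp_force: 89.2
```

```bash
python3 - <<'E'
from h import *
np.set_printoptions(precision=4,suppress=True)
st=robot.observe();p=robot.read_camera('wrist');save(p,'w3')
import pickle;pickle.dump((st,p),open('w3.pkl','wb'))
print(st['tcp_pos'],st['clock'],st['finger_gap'],st['force'])
cv2.imwrite('pics/w3b.png',cv2.resize(cv2.imread('pics/w3.png'),(800,600),interpolation=3))
E
```

```text
[ 0.4945 -0.2294  0.1579] 16.35 0.02849014651903713 [-0.327   0.2137 -3.5917]
```

View pics/w3b.png

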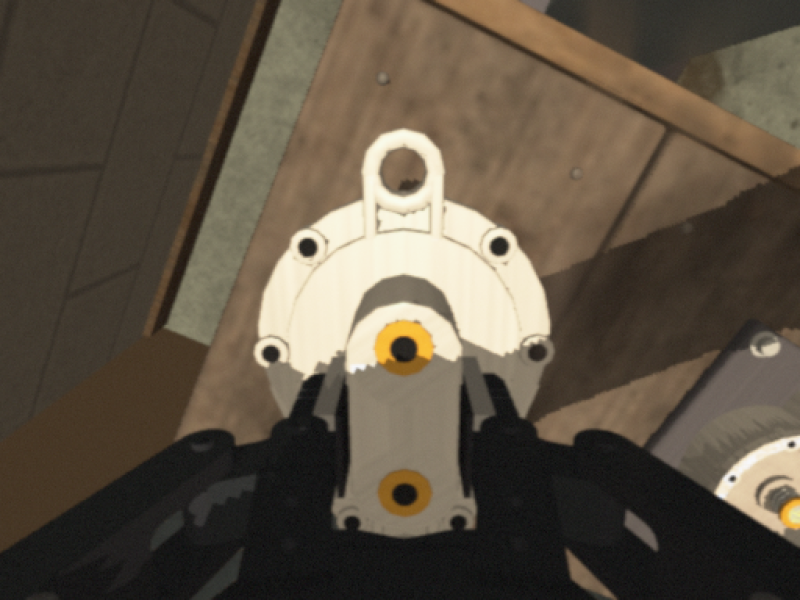

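The cover is held squarely: the large-end hole is at (404,171) and the boss screws at (404,348) and (404,494).

```bash
python3 - <<'E'
from h import *
np.set_printoptions(precision=4,suppress=True)
import pickle;st,p=pickle.load(open('w3.pkl','rb'))
H=np.array(p['hand_eye'])
def tool(u,v,z):
    s=slopes(p,u*.64,v*.64);d=H[:3,:3]@np.array([s[0],-s[1],-1]);o=H[:3,3];return o+d*(z-o[2])/d[2]
print('cx',p['cx'])
print('hb',tool(404,171,.0045),'s1',tool(404,348,-.0235),'s2',tool(404,494,-.0235))
def rng(u,v):
    r=p['range_z'][int(v*.64),int(u*.64)];s=slopes(p,u*.64,v*.64);return H[:3,:3]@(np.array([s[0],-s[1],-1])*r)+H[:3,3]
for uv in [(404,137),(372,170),(436,170),(404,204),(385,370),(425,370),(404,400),(330,290),(480,290)]:print(uv,rng(*uv))
# target case: view pose
print(plan([.44,.03,.25],np.radians(83.5)))
E
```

```text
cx 258.1570374829197
hb [ 0.0624 -0.0005  0.0045] s1 [ 0.0212 -0.0006 -0.0235] s2 [-0.021  -0.0006 -0.0235]
(404, 137) [ 0.0714 -0.0005  0.004 ]
(372, 170) [ 0.0626 -0.0094  0.0053]
(436, 170) [0.0626 0.0084 0.005 ]
(404, 204) [ 0.0533 -0.0005  0.005 ]
(385, 370) [ 0.0152 -0.0053 -0.0231]
(425, 370) [ 0.0152  0.0047 -0.0232]
(404, 400) [ 0.007  -0.0006 -0.0235]
(330, 290) [ 0.0279 -0.0225  0.0056]
(480, 290) [0.0281 0.0219 0.0044]
[array([-0.059 ,  0.2584, -0.0922]), array([ 0.05, -0.09, 31.22])]
```

```bash
python3 - <<'E'
from h import *
np.set_printoptions(precision=4,suppress=True)
print(plan([.52,-.15,.25],np.radians(83.5)))
E
```

```text
[array([-0.0564,  0.0614, -0.0925]), array([ 0.05, -0.09, 31.22])]
```

Emit:
servo_tool:
  steps:
    - [0, 0, -0.03, 0, 0, 5, 0.015]
    - [-0.01, 0.01, -0.06, 0, 0, 11, 0.015]
    - [-0.025, 0.03, -0.09, 0, 0, 17, 0.015]
    - [-0.04, 0.05, -0.092, 0, 0, 23, 0.015]
    - [-0.056, 0.061, -0.092, 0, 0, 28, 0.015]
    - [-0.056, 0.061, -0.092, 0, 0, 31.2, 0.015]
    - [-0.056, 0.061, -0.092, 0, 0, 31.2, 0.015]
    - [-0.056, 0.061, -0.092, 0, 0, 31.2, 0.015]

```text
clock: 17.4
tcp_pos: [0.52, -0.1513, 0.2497]
tcp_rot: [0.056, 0.998, -0.0, -0.001]
force: [-0.4, 0.4, -3.8]
finger_gap: 0.0283
grasp_force: 89.8
```

```bash
python3 - <<'E'
from h import *
st=robot.observe();p=robot.read_camera('wrist');save(p,'w4')
import pickle;pickle.dump((st,p),open('w4.pkl','wb'));print(st['tcp_pos'],st['tcp_rot'])
a=cv2.imread('pics/w4.png')
cv2.imwrite('pics/w4b.png',cv2.resize(a[110:310,356:512],(468,600),interpolation=3))
E
```

```text
[ 0.51996799 -0.15125555  0.24974227] [ 5.63619471e-02  9.98410220e-01 -8.93536132e-05 -5.96559602e-04]
```

View pics/w4b.png

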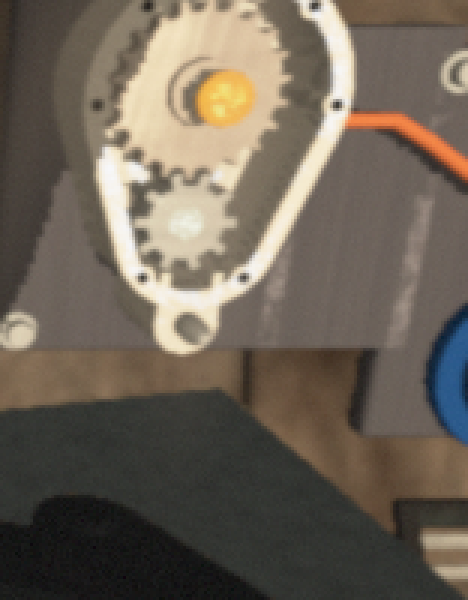

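The small-end lug is at (185,325) in the crop and the washer at (225,97). I enlarge both lugs to read the dowel tips.

```bash
python3 - <<'E'
import cv2,numpy as np
from h import *
import pickle;st,p=pickle.load(open('w4.pkl','rb'))
# predicted
O=np.array([.5326,.025]);a=np.radians(-6.5);fx=np.array([np.cos(a),np.sin(a)])
W=np.linalg.inv(cam2world(p,st))
for n,s in (('b',-.068),('s',.068)):
  for z in (.05,.064):
    q=W@np.r_[O+s*fx,z,1];x=np.array([q[0],-q[1]])/-q[2];x=x*(1+p['k1']*(x@x));print(n,z,x[0]*p['fx']+p['cx'],x[1]*p['fy']+p['cy'])
a=cv2.imread('pics/w4.png')
b=a[78:118,400:440];s=a[198:238,395:435]
cv2.imwrite('pics/d.png',np.hstack([cv2.resize(k,(400,400),interpolation=0) for k in (b,s)]))
E
```

```text
b 0.05 437.188385322742 85.32466960121273
b 0.064 444.87316465671927 85.04917200655544
s 0.05 418.97191174625686 214.46663137309466
s 0.064 425.142735244003 219.1647708988635
```

View pics/d.png

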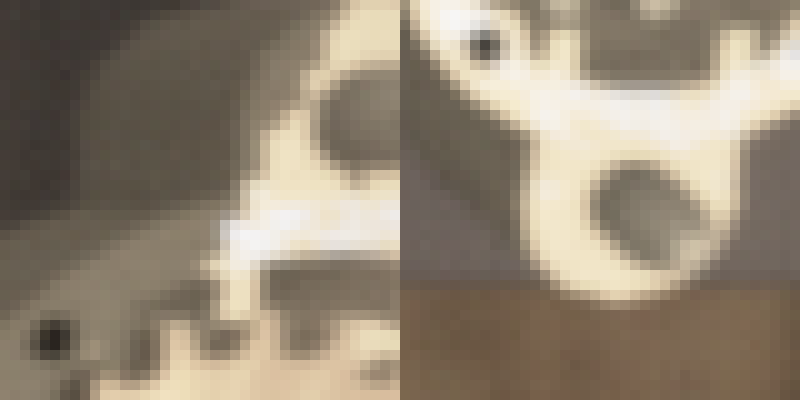

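The small dowel's foot is at about (419,218) px and its tip at (424.5,222). The big one's foot is at about (436.5,89.5). Both sit a few mm further out in x than my estimate. I'll hover over the case and sight the big dowel straight through the big hole, since the camera sits almost above it.

```bash
python3 - <<'E'
from h import *
np.set_printoptions(precision=4,suppress=True)
print(plan([.528,.0262,.25],np.radians(83.6)))
E
```

```text
[array([ 0.0121,  0.1773, -0.0001]), array([-0.01, -0.05, -0.08])]
```

Emit:
servo_tool:
  steps:
    - [0, 0.05, 0, 0, 0, 0, 0.015]
    - [0.006, 0.1, 0, 0, 0, 0, 0.015]
    - [0.012, 0.15, 0, 0, 0, 0, 0.015]
    - [0.012, 0.177, 0.03, 0, 0, 0, 0.015]
    - [0.012, 0.177, 0.07, 0, 0, 0, 0.015]
    - [0.012, 0.177, 0.11, 0, 0, 0, 0.015]
    - [0.012, 0.177, 0.145, 0, 0, 0, 0.015]
    - [0.012, 0.177, 0.145, 0, 0, 0, 0.015]

```text
clock: 18.45
tcp_pos: [0.5264, 0.0258, 0.1033]
tcp_rot: [0.057, 0.998, -0.001, -0.003]
force: [-0.0, -0.6, -4.0]
finger_gap: 0.0283
grasp_force: 89.7
```

```bash
python3 - <<'E'
from h import *
st=robot.observe();p=robot.read_camera('wrist');save(p,'w5')
import pickle;pickle.dump((st,p),open('w5.pkl','wb'));print(st['tcp_pos'],st['tcp_rot'],st['force'])
a=cv2.imread('pics/w5.png')
cv2.imwrite('pics/e.png',cv2.resize(a[75:155,205:311],(795,600),interpolation=3))
E
```

```text
[0.52638216 0.02576767 0.10328754] [ 5.66276485e-02  9.98391582e-01 -6.26654995e-04 -2.67706206e-03] [-0.03739103 -0.61662494 -3.97721509]
```

View pics/e.png

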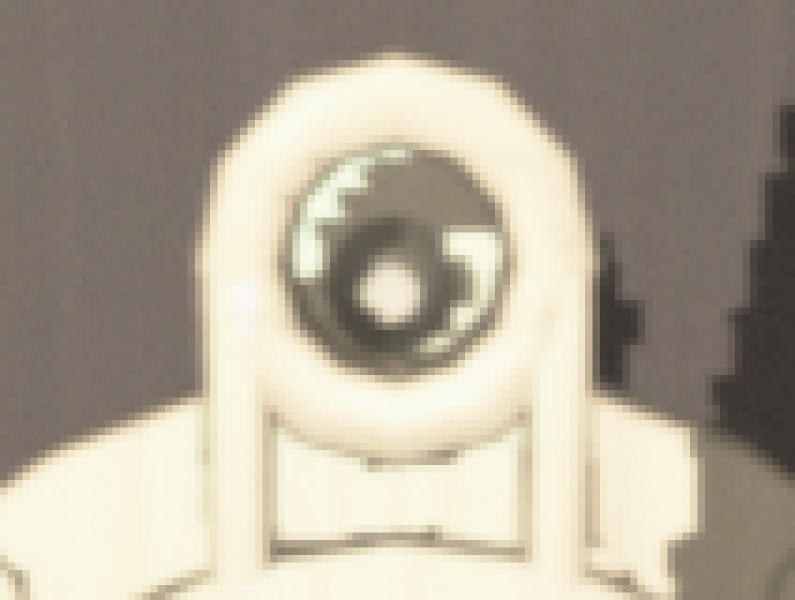

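Through the hole at (397,260) the dowel's bright tip shows at (391,292). It is almost centred, so I compute the remaining offset.

```bash
python3 - <<'E'
from h import *
np.set_printoptions(precision=4,suppress=True)
import pickle;st,p=pickle.load(open('w5.pkl','rb'))
H=np.array(p['hand_eye'])
def tool(u,v,z):
    s=slopes(p,u,v);d=H[:3,:3]@np.array([s[0],-s[1],-1]);o=H[:3,3];return o+d*(z-o[2])/d[2]
t=tool(257.1,113.9,.0393);h=tool(257.9,109.7,.0045);print(t,h)
M=R.from_quat(st['tcp_rot']).as_matrix();print('world tip',M@t+st['tcp_pos'],'hole',M@h+st['tcp_pos'])
s2=robot.observe();print(s2['tcp_pos'],s2['tcp_rot'])
print(R.from_matrix(M).as_euler('zyx',degrees=True))
E
```

```text
[ 0.0579 -0.0011  0.0393] [ 0.062  -0.0007  0.0045]
world tip [0.4685 0.0312 0.0643] hole [0.4647 0.0321 0.0991]
[0.5281 0.0258 0.105 ] [ 0.0567  0.9984 -0.0003 -0.0009]
[-173.5076   -0.3103  179.9457]
```

Emit:
servo_tool:
  steps:
    - [-0.0022, -0.0007, 0, 0, 0, 0, 0.015]
    - [-0.0022, -0.0007, 0.01, 0, 0, 0, 0.015]
    - [-0.0022, -0.0007, 0.018, 0, 0, 0, 0.015]
    - [-0.0022, -0.0007, 0.021, 0, 0, 0, 0.015]
    - [-0.0022, -0.0007, 0.024, 0, 0, 0, 0.015]
    - [-0.0022, -0.0007, 0.027, 0, 0, 0, 0.015]
    - [-0.0022, -0.0007, 0.03, 0, 0, 0, 0.015]
    - [-0.0022, -0.0007, 0.03, 0, 0, 0, 0.015]

```text
clock: 19.5
tcp_pos: [0.5307, 0.0253, 0.0752]
tcp_rot: [0.057, 0.998, -0.0, 0.0]
force: [-0.3, -0.6, -3.2]
finger_gap: 0.0281
grasp_force: 90.3
```

Emit:
servo_tool:
  steps:
    - [0, 0, 0.002, 0, 0, 0, 0.015]
    - [0, 0, 0.004, 0, 0, 0, 0.015]
    - [0, 0, 0.006, 0, 0, 0, 0.015]
    - [0, 0, 0.007, 0, 0, 0, 0.015]
    - [0, 0, 0.008, 0, 0, 0, 0.015]
    - [0, 0, 0.008, 0, 0, 0, 0.015]
    - [0, 0, 0.008, 0, 0, 0, 0.015]
    - [0, 0, 0.008, 0, 0, 0, 0.015]

```text
clock: 20.5
tcp_pos: [0.5308, 0.0253, 0.069]
tcp_rot: [0.057, 0.998, 0.001, 0.0]
force: [-8.3, 0.4, 23.2]
finger_gap: 0.0282
grasp_force: 93.8
```

Emit:
servo_tool:
  steps:
    - [0, 0, 0.001, 0, 0, 0, 0.015]
    - [0, 0, 0.0015, 0, 0, 0, 0.015]
    - [0, 0, 0.0015, 0, 0, 0, 0.015]
    - [0, 0, 0.0015, 0, 0, 0, 0.015]
    - [0, 0, 0.0015, 0, 0, 0, 0.015]
    - [0, 0, 0.0015, 0, 0, 0, 0.015]
    - [0, 0, 0.0015, 0, 0, 0, 0.015]
    - [0, 0, 0.0015, 0, 0, 0, 0.015]

```text
clock: 21.5
tcp_pos: [0.5308, 0.0253, 0.069]
tcp_rot: [0.057, 0.998, 0.001, -0.0]
force: [-14.6, 0.2, 41.5]
finger_gap: 0.0286
grasp_force: 96.2
```

```bash
python3 - <<'E'
from h import *
np.set_printoptions(precision=4,suppress=True)
st=robot.observe();p=robot.read_camera('wrist');save(p,'w6')
print(st['tcp_pos'],st['tcp_rot'],st['force'],st['torque'])
M=R.from_quat(st['tcp_rot']).as_matrix();print('hole big',M@[.0622,-.0006,.0188]+st['tcp_pos'],'small',M@[-.0738,-.0006,.0188]+st['tcp_pos'])
# rim heights of the cover near big lug and rim
P=cloud(p,st)
H=np.array(p['hand_eye'])
for t in ([.072,-.0005,.0045],[.0622,.009,.0045],[.0622,-.010,.0045]):
    c=np.linalg.inv(H)@np.r_[t,1];x=np.array([c[0],-c[1]])/-c[2];x=x*(1+p['k1']*(x@x));u,v=x[0]*p['fx']+p['cx'],x[1]*p['fy']+p['cy']
    print('lug top',pix3(p,u,v,st))
a=cv2.imread('pics/w6.png')
cv2.imwrite('pics/f.png',cv2.resize(a[60:260,125:391],(798,600),interpolation=3))
E
```

```text
[0.5308 0.0253 0.069 ] [ 0.0567  0.9984  0.001  -0.    ] [-14.5642   0.1607  41.4911] [-0.2176  2.9518  0.066 ]
hole big [0.4689 0.0318 0.0502] small [0.6041 0.0164 0.0501]
lug top [0.459  0.0329 0.0636]
lug top [0.47   0.0413 0.0641]
lug top [0.4678 0.0223 0.0641]
```

View pics/f.png

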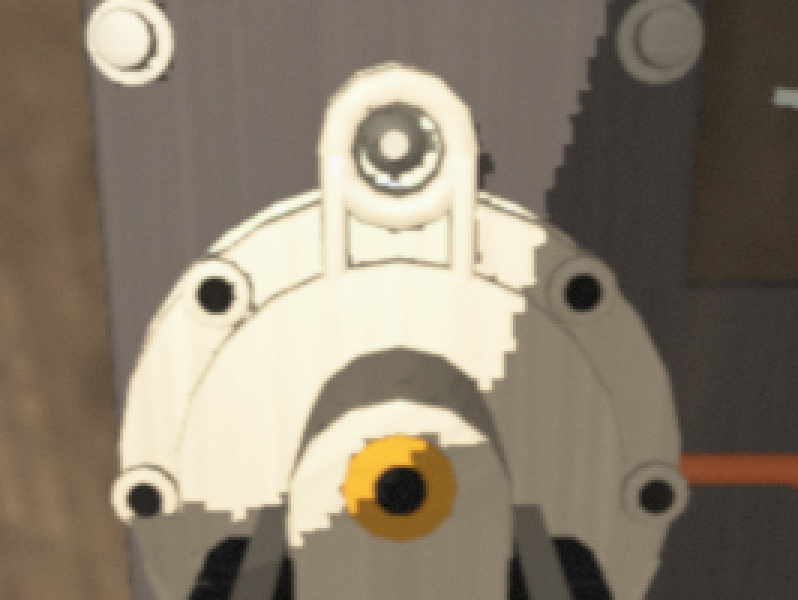

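The big dowel sits centred in its hole at (395,143). The lug top is at z = 0.064, so the cover is seated, and pressing harder did not lower it any further. Handing in.

```bash
python3 -c "
from workcell import robot
print(robot.close_job())"
```

```text
the job is handed in; nothing more can be done
None
```

I pumped the lever for three full strokes, then seated the cover the right way round on both dowels; I handed the job in at about 21.5 s with it still gripped and pressed shut at about 41 N, though no verdict came back.

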